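# Park the heavy equipment case in its bay

## Task

Push the heavy grey equipment case straight back along the bench into the plywood bay until its black base sits flush against the bay's back board. Push low, on the black bumper base only, so that it slides and does not tip: do not lift it, do not touch its lid or handle, and leave the jar, the bottle and the spool standing where they are.

Things in the scene. Friction and masses are not known exactly. Their poses are not given: they have to be found in the camera images.
- case: Heavy grey equipment case, 0.8 to 1.2 kg, loose. Black bumper base 124 (x) by 194 (y) by 40 mm high, standing out 13 mm all round from the grey shell above. Lid from 112 to 164 mm above the bench; 198 mm high with handle. Origin: centre of underside. x runs from the face nearest the robot to the rear face, y left, z up. Slides at 4 to 10 N on the base; tips if pushed high.
- case_lid: Lid of the case (102 x 172 mm, 52 mm high) with its carry handle, a bar 12 mm thick along y, top 86 mm above the lid's origin; fixed to the case. Origin: centre of the lid's underside, 112 mm above the underside of the case; axes as the case. Not to be touched.
- case_rear_left (a point): Point on the rear face of the black base, at its left end (case frame x +62, y +97 mm), 20 mm above the bench; its axes are the case's.
- case_rear_right (a point): The same at the right end (case frame x +62, y -97 mm).
- bay: Fixed U-shaped bay of plywood boards 18 mm thick, 40 mm high: back board 286 mm long, two cheeks reaching 40 mm towards the robot, 250 mm apart inside. Origin: bench height, middle of the back board's front face; x into the board (away from the robot), y left along it, z up. The case starts with its base 80 to 135 mm short of the board, up to 20 mm off centre and 0.2 rad askew.
- screw_jar: Bystander: clear jar with a screw lid, 89 mm across, 137 mm high, left of the case's way. Origin: centre of its underside, z up.
- blue_bottle: Bystander: slim bottle, 52 mm across, 158 mm high, right of the case's way. Origin: centre of its underside, z up.
- spool: Bystander: wooden spool, 45 mm across, 40 mm high, right of the case's way nearer the robot. Origin: centre of its underside, z up.
Things that resemble listed ones, but are neither listed nor needed, are in the scene too. Leave any turquoise look-alike of the case alone.

How it is judged:
By the outcome, as a careful person would: the job done as asked, in the order asked, and still so for the second after the job is handed in, with the robot touching nothing.
It also fails if it takes over 48 s, if anything falls off the work surface, if the arm or the gripper's body presses on something with over 40 N, if the wrist force passes 120 N, or if a joint passes its speed limit or range.

## Robot

A 6-joint arm with a two-finger parallel gripper is mounted at the origin on a cart in front of the work surface, level with it; the furniture and walls round the work are solid. World frame = base frame: x ahead of the robot, y to its left, z up, the work surface at z = 0. Lengths are in m, angles in degrees, forces in N, time in s.
With the tool pointing down it reaches from about 0.35 to 0.875 m from the base axis. Payload 4.2 kg.
Tool frame: the origin (TCP) lies at the centre of the arm's flange, where the gripper is bolted on; the fingertips stand 182 mm ahead of it and the grasp point (between the pads) lies 164 mm ahead of it (r.nose_length is the distance from the TCP to the fingertips, in m); z points along the fingers, y is the line along which they close (so a half turn about z gives the same grasp; the last joint's range is limited). The gripper opens to 87 mm and grips with 3 to 60 N. Pads are 19 mm wide; open, the fingers measure 117 mm over their backs; the gripper's body (75 mm by 190 mm) begins 51 mm behind the grasp point.
Start: joints at [-58.98, 22.042, 0.453, 0, -68.411, -14.817], TCP at [0.174, -0.6, 0.405] pointing down, gripper open.
Joint ranges: [-179.83, 179.83], [-69.29, 118.12], [-61.27, 80.66], [-181.25, 117.63], [-171.15, -9.14], [-177.46, 177.46]. Speed limits (degrees/s): [159.86, 159.86, 180, 180, 180, 180].

## Interface

Orientations are given as a 3x3 rotation matrix whose columns are the frame's x, y, z axes.
In Python, from station import r, vision gives the robot as it stands. The module is installed in compiled form; this text tells all that it offers.
- The arm moves only by the shell command python3 -m creep 'ROWS'. ROWS is JSON, a list of rows, each a list of 7 numbers: the opening, from -1 (shut) to 1 (fully open), then the shift along the tool's x, y, z in mm, then the turn, a rotation vector about the tool's x, y, z in degrees. A call has 1 to 8 rows; each row is the pose to reach, as a shift and turn from the pose commanded when the call began, along the tool's axes at that moment; what a row does not reach only later rows make up. A row lasts 1/12 s, in which the tool goes at most 41.7 mm and 7.16 degrees, less where a joint would pass 70% of its speed; a pose out of reach is approached as far as the arm can. A call with a gripper value outside its range is refused whole. The fingers move at their own pace and stop on an object; the grip force is fixed at half the most. Time passes only in rows, so rows that repeat a pose let the fingers close. It gives the time, the measured TCP pose, the force, the opening and the grip force at its end, in the units of the state.
- r.sense(): the state, without advancing time (a new reading comes with each control period).
- vision.capture(name): name is "side" or "top"; returns (picture, depth): 384x512x3 uint8, red, green, blue; 384x512 float32, m along the optical axis (not along the pixel's ray), 0 where there is no reading.
- vision.camera_model(name): a dict with "vertical_fov" (degrees; the focal length in pixels is half the picture's height over the tangent of half this angle, whatever the lens; pixels are square), "cx", "cy" (the principal point, pixels), "extrinsics" (4x4, takes a point from camera to world coordinates). Camera axes: x right, y down, z forward; pixel columns grow to the right and rows downward; lengths in m; the calibration is good to about 2 mm. A picture is of the moment at which its call begins. camera_model takes no time and is no camera call.
- r.finish_job(): hands the job in; it is judged then, once.
Trained networks look in the newest picture that a camera, given by its name, has taken for a name from the list of things; names that differ only in an ending like _2 or _b are one class to them, and where a whole thing is asked for, a point or a joint stands for the part that bears it (a point fixed in the world has none). Each returns a list of dicts, best first, with "conf" (0 to 1); they miss things now and then, are a little off and sometimes report something else, mostly with a low value. They report only what shows in the picture. A call takes as long as a camera call. They do not tell look-alikes from the thing itself.
- vision.find_in(camera, thing): "uv" ([column, row] in pixels, amid what is visible of it).
- vision.cut_out(camera, thing): "region" (384x512 bool, what is visible of it) and "uv" ([column, row] in pixels, amid what is visible of it).
The state is a dict: "time_s": time; "joints": joint angles; "joint_velocities": joint speeds; "effort": joint torques, N m; "tcp_pos": TCP position; "ee_rot": TCP orientation; "wrist_force": force on the tool from outside, world axes, zero at the start; "moment": the same for the moment, N m; "gripper_width": opening from 0.0 (shut) to 1.0 (fully open); "gripper_force": force on a finger pad.
Only numpy, scipy, OpenCV 4.12 (cv2) and the standard library are available. Lean on these libraries where they do the work, as an engineer would, in place of code of your own. Each camera call takes 0.05 s, during which the arm holds its last target. There are 200 camera calls.

## Working session

There is one attempt and no reset: what is moved stays moved. The work goes in short steps, Python scripts to look and compute and a shell command to move; the robot and the scene stay as the last step left them, time stands still between calls to the robot, and variables do not carry over. Pictures are saved under pics/ and viewed, at most 10 in all, crops included, and the job is handed in when it is done.

```bash
mkdir -p pics; cat > h.py <<'E'
import numpy as np, cv2
from station import r, vision
def cloud(cam, depth):
    m=vision.camera_model(cam); h,w=depth.shape
    f=h/2/np.tan(np.radians(m["vertical_fov"])/2)
    v,u=np.mgrid[:h,:w]
    P=np.stack([(u-m["cx"])/f*depth,(v-m["cy"])/f*depth,depth],-1)
    T=np.array(m["extrinsics"]); W=P@T[:3,:3].T+T[:3,3]
    W[depth==0]=np.nan
    return W
E
python3 - <<'E'
from h import *
ims=[]
for c in ("side","top"):
    p,d=vision.capture(c); W=cloud(c,d); np.save(c+"_W.npy",W); cv2.imwrite(f"pics/{c}0.png",p[:,:,::-1])
    for t in ("case","bay","screw_jar","blue_bottle","spool"):
        for o in vision.cut_out(c,t)[:3]:
            q=W[o["region"]]; print(c,t,round(o["conf"],2),np.round(o["uv"]),o["region"].sum(),np.round(np.nanpercentile(q,[2,50,98],axis=0),3).tolist())
s=r.sense(); print(s["time_s"],s["tcp_pos"],np.round(s["ee_rot"],3).tolist(),s["wrist_force"])
E
```

```text
side case 0.97 [136. 236.] 3894 [[0.7, -0.354, 0.014], [0.804, -0.255, 0.161], [0.869, -0.189, 0.196]]
side case 0.84 [257. 189.] 3972 [[0.522, -0.062, 0.007], [0.606, 0.032, 0.15], [0.643, 0.122, 0.196]]
side bay 0.87 [244. 246.] 1278 [[0.699, -0.125, 0.001], [0.753, 0.007, 0.037], [0.78, 0.149, 0.042]]
side screw_jar 0.6 [322. 228.] 1345 [[0.636, 0.187, 0.006], [0.691, 0.224, 0.126], [0.711, 0.266, 0.14]]
side blue_bottle 0.88 [186. 189.] 549 [[0.588, -0.184, 0.008], [0.609, -0.159, 0.097], [0.621, -0.14, 0.158]]
side spool 0.65 [208. 158.] 220 [[0.438, -0.162, 0.002], [0.463, -0.141, 0.037], [0.478, -0.121, 0.042]]
side spool 0.45 [245. 249.] 1337 [[0.693, -0.125, 0.001], [0.752, 0.011, 0.037], [0.781, 0.15, 0.042]]
top case 0.8 [311. 133.] 2632 [[0.673, -0.36, 0.009], [0.741, -0.262, 0.121], [0.827, -0.189, 0.194]]
top case 0.71 [258. 202.] 3237 [[0.497, -0.047, 0.012], [0.53, 0.045, 0.139], [0.619, 0.125, 0.195]]
top bay 0.79 [237. 170.] 852 [[0.612, -0.121, -0.003], [0.741, 0.027, 0.035], [0.784, 0.156, 0.159]]
top screw_jar 0.84 [190. 195.] 1027 [[0.623, 0.194, 0.013], [0.639, 0.235, 0.114], [0.697, 0.271, 0.14]]
top blue_bottle 0.88 [306. 175.] 511 [[0.566, -0.246, -0.002], [0.58, -0.155, 0.084], [0.687, -0.138, 0.158]]
top spool 0.56 [323. 216.] 218 [[0.434, -0.181, -0.002], [0.451, -0.137, 0.037], [0.478, -0.12, 0.043]]
0.6 [ 0.17441313 -0.60015347  0.40475053] [[-0.96, -0.279, 0.0], [-0.279, 0.96, 0.0], [-0.0, 0.0, -1.0]] [ 0.56209386  0.13408134 -0.67931594]
```

View pics/side0.png

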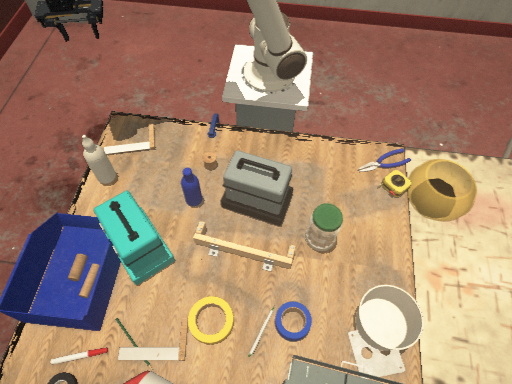

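View pics/top0.png

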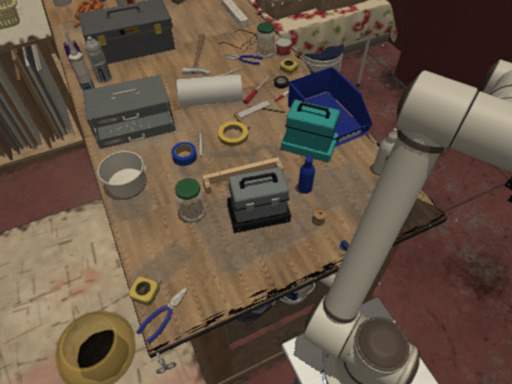

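Side: grey case at (257,189), turquoise look-alike at (136,236); top: grey (258,202), turquoise (311,133). The grey one, standing in front of the bay (side 244,246), fits the description. Next I fit poses and take one confirming crop.

```bash
cat >> h.py <<'E'
from scipy.optimize import least_squares
def box(p,c,hx,hy):
    q=np.abs(p-c)-[hx,hy]
    return np.linalg.norm(np.maximum(q,0),axis=1)+np.minimum(q.max(1),0)
def loc(W,x):
    c,s=np.cos(x[2]),np.sin(x[2]); return (W[:,:2]-x[:2])@np.array([[c,-s],[s,c]])
def fit_case(P,x0):
    z=P[:,2]; b=(z>.008)&(z<.034); s=(z>.05)&(z<.105); l=(z>.12)&(z<.157)
    f=lambda x:np.r_[box(loc(P[b],x),0,.062,.097),.5*box(loc(P[s],x),0,.049,.084),box(loc(P[l],x),0,.051,.086)]
    o=least_squares(f,x0,loss="soft_l1",f_scale=.002); return o.x,np.median(abs(f(o.x))),(b.sum(),s.sum(),l.sum())
def fit_bay(P,x0):
    P=P[(P[:,2]>.006)&(P[:,2]<.046)]; t=P[:,2]>.034
    def f(x):
        p=loc(P,x); d=np.min([box(p,[.009,0],.009,.143),box(p,[-.011,.134],.029,.009),box(p,[-.011,-.134],.029,.009)],0)
        return np.where(t,np.maximum(d,0),d)
    o=least_squares(f,x0,loss="soft_l1",f_scale=.002); return o.x,np.median(abs(f(o.x))),(~t).sum()
def near(W,x,r0): 
    P=W.reshape(-1,3); return P[np.nan_to_num(np.linalg.norm(P[:,:2]-x,axis=1),nan=9)<r0]
def fits(clouds):
    for n,Ws in list(clouds.items())+[("both",list(clouds.values()))]:
        Ws=Ws if isinstance(Ws,list) else [Ws]
        C=np.concatenate([near(W,[FC[0],FC[1]],.14) for W in Ws])
        c=fit_case(C,FC)
        B=np.concatenate([near(W,[.75,.01],.19) for W in Ws])
        p=loc(B,c[0]); B=B[box(p,0,.062,.097)>.012]
        B=B[B[:,0]>.68]
        b=fit_bay(B,[.755,.01,0])
        R=loc(np.array([[*c[0],]])[:,:2].repeat(1,0),b[0])[0]
        print(n,"case",np.round(c[0],4),round(c[1],4),c[2],"bay",np.round(b[0],4),round(b[1],4),b[2],"case in bay",np.round(R,4),round(c[0][2]-b[0][2],4))
FC=[.572,.035,0.]
E
python3 - <<'E'
from h import *
import json
fits({c:np.load(c+"_W.npy") for c in("side","top")})
a=cv2.imread("pics/side0.png")[130:290,80:360]; b=cv2.imread("pics/top0.png")[90:240,170:370]
s=lambda i:cv2.resize(i,(390,int(390*i.shape[0]/i.shape[1])),interpolation=cv2.INTER_CUBIC)
a,b=s(a),s(b); h=max(len(a),len(b)); pad=lambda i:cv2.copyMakeBorder(i,0,h-len(i),0,0,0)
cv2.imwrite("pics/crop.png",np.hstack([pad(a),pad(b)]))
E
```

```text
side case [ 0.5693  0.028  -0.2089] 0.0005 (np.int64(267), np.int64(559), np.int64(494)) bay [ 0.7543  0.0159 -0.0533] 0.0056 819 case in bay [-0.1855  0.0023] -0.1556
top case [ 0.5681  0.0293 -0.2068] 0.0008 (np.int64(275), np.int64(521), np.int64(454)) bay [ 0.7407  0.0129 -0.1245] 0.0019 585 case in bay [-0.1732 -0.0051] -0.0822
both case [ 0.5687  0.0286 -0.2078] 0.0008 (np.int64(542), np.int64(1080), np.int64(948)) bay [ 0.7498  0.0164 -0.046 ] 0.0052 1404 case in bay [-0.1814  0.0039] -0.1618
```

View pics/crop.png

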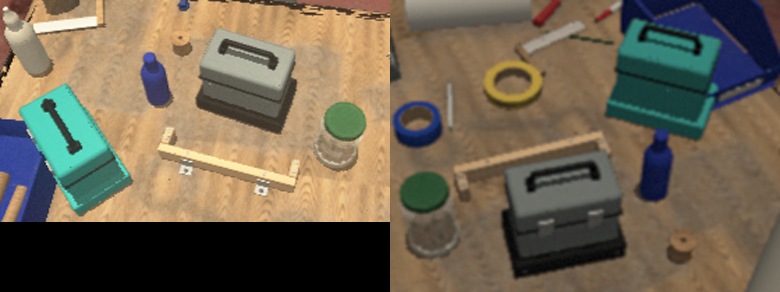

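The crop shows the grey case with black base (crop-left 245,75; right 563,215) facing the bay, and the turquoise one off to the side and not to be touched. The case fit is good. The bay fit is spoiled by brackets and the jar, so I'll refit it from its top edge only.

```bash
cat >> h.py <<'E'
def bay_top(W,lo=.033,hi=.045):
    P=near(W,[.75,.01],.19); P=P[(P[:,2]>lo)&(P[:,2]<hi)&(P[:,0]>.69)&(abs(P[:,1]-.012)<.16)]
    return P[np.hypot(P[:,0]-.665,P[:,1]-.231)>.06]
E
python3 - <<'E'
from h import *
for n in("side","top"):
    P=bay_top(np.load(n+"_W.npy"))
    y=np.arange(-.14,.18,.02)
    for a in y:
        q=P[(P[:,1]>=a)&(P[:,1]<a+.02)]
        if len(q): print(n,round(a+.01,2),len(q),np.round([q[:,0].min(),np.median(q[:,0]),q[:,0].max()],4))
    print("yrange",P[:,1].min(),P[:,1].max())
    def f(x):
        p=loc(P,x); return np.maximum(0,np.min([box(p,[.009,0],.009,.143),box(p,[-.011,.134],.029,.009),box(p,[-.011,-.134],.029,.009)],0))
    o=least_squares(f,[.752,.013,0],loss="soft_l1",f_scale=.001); print(n,o.x,f(o.x).mean(),len(P))
E
```

```text
side -0.13 50 [0.6908 0.7209 0.74  ]
side -0.11 84 [0.6903 0.7241 0.7423]
side -0.09 44 [0.7277 0.7374 0.7453]
side -0.07 44 [0.7288 0.7392 0.7483]
side -0.05 47 [0.7304 0.7424 0.7506]
side -0.03 47 [0.735  0.7449 0.753 ]
side -0.01 47 [0.738  0.7469 0.7564]
side 0.01 45 [0.7398 0.7502 0.7586]
side 0.03 46 [0.7411 0.7522 0.7616]
side 0.05 46 [0.7451 0.7553 0.7645]
side 0.07 48 [0.7464 0.7575 0.7669]
side 0.09 49 [0.75   0.7612 0.7693]
side 0.11 47 [0.7539 0.764  0.7713]
side 0.13 62 [0.7343 0.7648 0.895 ]
side 0.15 104 [0.7205 0.746  0.8859]
yrange -0.1316034835429224 0.15780656517924896
side [ 0.74060918  0.01160959 -0.14177926] 0.0008493750016999818 810
top -0.13 17 [0.6903 0.7197 0.7354]
top -0.11 47 [0.6914 0.721  0.7409]
top -0.09 20 [0.7235 0.7311 0.7394]
top -0.07 24 [0.721  0.7336 0.7475]
top -0.05 25 [0.7257 0.7358 0.7477]
top -0.03 26 [0.7291 0.7396 0.7481]
top -0.01 24 [0.7327 0.741  0.7516]
top 0.01 26 [0.7361 0.742  0.7541]
top 0.03 23 [0.7372 0.7471 0.7576]
top 0.05 28 [0.7399 0.7483 0.7594]
top 0.07 26 [0.7438 0.7514 0.764 ]
top 0.09 25 [0.7469 0.7538 0.7685]
top 0.11 27 [0.748  0.7582 0.769 ]
top 0.13 29 [0.7455 0.7572 0.8922]
top 0.15 65 [0.7145 0.7406 0.8875]
yrange -0.12833691068533581 0.15874470897084547
top [ 0.73652993  0.01406167 -0.13690221] 0.0008881331518650699 432
```

```bash
cat >> h.py <<'E'
from scipy.spatial.transform import Rotation as Ro
BAY=np.array([.7395,.0135,-.135])
def goal(bx,by,tipz,tilt):
    c,s=np.cos(BAY[2]),np.sin(BAY[2]); fx=np.array([c,s,0]); fy=np.array([-s,c,0]); z0=np.array([0,0,-1.]); t=np.radians(tilt)
    z=np.sin(t)*fx+np.cos(t)*z0; R=np.stack([np.cross(fy,z),fy,z],1)
    tip=np.r_[BAY[:2],0]+bx*fx+by*fy; tip[2]=tipz
    return tip-z*.182,R
def shift(bx,by,tipz,tilt):
    s=r.sense(); R0=np.array(s["ee_rot"]); p,R=goal(bx,by,tipz,tilt)
    print("tcp goal",np.round(p,3),"shift mm",np.round(1e3*R0.T@(p-s["tcp_pos"]),1),"rotvec",np.round(Ro.from_matrix(R0.T@R).as_rotvec(degrees=True),2))
def where():
    s=r.sense(); R0=np.array(s["ee_rot"]); tip=np.array(s["tcp_pos"])+.182*R0[:,2]; d=tip[:2]-BAY[:2]; c,q=np.cos(BAY[2]),np.sin(BAY[2])
    print("t",s["time_s"],"tip in bay",np.round([d@[c,q],d@[-q,c],tip[2]],4),"F",np.round(s["wrist_force"],1),"tool z",np.round(R0[:,2],3))
E
python3 -c "
from h import *
shift(-.28,-.008,.22,0); shift(-.28,-.008,.018,30)"
```

```text
tcp goal [0.461 0.043 0.402] shift mm [-454.7  537.9    2.8] rotvec [ 0.    0.   23.93]
tcp goal [0.371 0.056 0.176] shift mm [-371.5  574.8  229.1] rotvec [  6.27 -29.56  23.38]
```

```bash
python3 -m creep '[[1,-20,33,0,0,0,5],[1,-40,66,0,0,0,10],[1,-60,98,0,0,0,15],[1,-80,130,0,0,0,20],[1,-100,162,0,0,0,24],[1,-120,194,0,0,0,24],[1,-140,226,0,0,0,24],[1,-160,258,0,0,0,24]]'; python3 -c "
from h import *
where(); shift(-.28,-.008,.20,30)"
```

```text
time_s: 1.27
tcp_pos: [0.2559, -0.3061, 0.405]
ee_rot: [[-0.991, 0.136, 0.001], [0.136, 0.991, -0.0], [-0.001, -0.0, -1.0]]
wrist_force: [1.6, 0.0, -0.6]
gripper_width: 1.002
gripper_force: 0.0
t 1.2667 tip in bay [-0.436  -0.3819  0.223 ] F [ 1.6  0.  -0.6] tool z [ 0.001 -0.    -1.   ]
tcp goal [0.371 0.056 0.358] shift mm [-64.4 373.9  47.3] rotvec [ -0.05 -29.95  -0.09]
```

```bash
python3 -m creep '[[1,-8,39,0,0,0,0],[1,-16,78,0,0,-4,0],[1,-24,117,0,0,-9,0],[1,-32,156,0,0,-14,0],[1,-40,195,0,0,-18,0],[1,-48,234,10,0,-22,0],[1,-56,272,20,0,-26,0],[1,-60,310,30,0,-30,0]]'; python3 -c "
from h import *
where(); shift(-.28,-.008,.10,30); shift(-.28,-.008,.018,30)"
```

```text
time_s: 1.93
tcp_pos: [0.3496, -0.0478, 0.387]
ee_rot: [[-0.875, 0.143, 0.463], [0.121, 0.99, -0.076], [-0.469, -0.011, -0.883]]
wrist_force: [0.5, -2.3, 0.7]
gripper_width: 0.994
gripper_force: 0.0
t 1.9333 tip in bay [-0.2927 -0.1157  0.2263] F [ 0.5 -2.3  0.7] tool z [ 0.463 -0.076 -0.883]
tcp goal [0.371 0.056 0.258] shift mm [ 54.7 106.7 116.2] rotvec [-0.77 -2.01 -0.13]
tcp goal [0.371 0.056 0.176] shift mm [ 93.2 107.5 188.6] rotvec [-0.77 -2.01 -0.13]
```

```bash
python3 -m creep '[[1,0,25,0,0,0,0],[1,0,50,0,0,0,0],[1,8,75,20,0,0,0],[1,20,85,45,0,0,0],[1,32,85,70,0,0,0],[1,44,85,95,0,0,0],[1,44,85,95,0,0,0],[1,44,85,95,0,0,0]]'; python3 -c "
from h import *
where(); shift(-.28,-.008,.018,30)"
```

```text
time_s: 2.6
tcp_pos: [0.3856, 0.03, 0.3125]
ee_rot: [[-0.894, 0.148, 0.423], [0.128, 0.989, -0.077], [-0.429, -0.015, -0.903]]
wrist_force: [0.8, 0.0, 1.0]
gripper_width: 1.0
gripper_force: 0.0
t 2.6 tip in bay [-0.2748 -0.0348  0.1482] F [0.8 0.  1. ] tool z [ 0.423 -0.077 -0.903]
tcp goal [0.371 0.056 0.176] shift mm [ 75.3  25.  115.4] rotvec [-1.13 -4.57 -0.31]
```

```bash
python3 -m creep '[[1,0,8,0,-1,0,0],[1,0,16,0,-1,-2,0],[1,0,25,0,-1,-4,0],[1,15,25,20,-1,-4,0],[1,30,25,40,-1,-4,0],[1,40,25,60,-1,-4,0],[1,40,25,60,-1,-4,0],[1,40,25,60,-1,-4,0]]'; python3 -c "
from h import *
where(); shift(-.28,-.008,.018,30); shift(-.28,-.008,.018,25); print(np.round(r.sense()['joints'],1))"
```

```text
time_s: 3.27
tcp_pos: [0.3985, 0.0359, 0.3191]
ee_rot: [[-0.887, 0.129, 0.443], [0.117, 0.992, -0.054], [-0.447, 0.004, -0.895]]
wrist_force: [0.8, -0.5, 0.7]
gripper_width: 1.0
gripper_force: 0.0
t 3.2667 tip in bay [-0.2596 -0.0226  0.1563] F [ 0.8 -0.5  0.7] tool z [ 0.443 -0.054 -0.895]
tcp goal [0.371 0.056 0.176] shift mm [ 91.   15.3 115.1] rotvec [ 0.34 -3.48  0.18]
tcp goal [0.385 0.054 0.183] shift mm [ 75.1  15.3 114.8] rotvec [0.33 1.52 0.19]
[  18.7    0.5  -59.8   64.2  -12.4 -177.4]
```

```bash
python3 -m creep '[[1,0,0,0,0,4,0],[1,0,0,0,0,8,0],[1,0,0,0,0,13,0],[1,0,0,0,0,18,0],[1,0,0,0,0,20,0],[1,0,0,0,0,20,0],[1,0,0,0,0,20,0]]'; python3 -c "
from h import *
where(); shift(-.28,-.008,.018,22);  s=r.sense();print(r.nose_length,np.round(s['joints'],2),np.round(s['joint_velocities'],1),np.hypot(*s['tcp_pos'][:2]))"
```

```text
time_s: 3.85
tcp_pos: [0.4, 0.0375, 0.32]
ee_rot: [[-0.985, 0.129, 0.114], [0.129, 0.992, -0.008], [-0.114, 0.007, -0.993]]
wrist_force: [0.2, -0.0, 0.8]
gripper_width: 0.997
gripper_force: 0.0
t 3.85 tip in bay [-0.3188 -0.0205  0.1392] F [ 0.2 -0.   0.8] tool z [ 0.114 -0.008 -0.993]
tcp goal [0.393 0.052 0.187] shift mm [ 23.7  13.  131.5] rotvec [  0.47 -15.44   0.21]
0.1822 [  29.91    3.9   -39.9     5.6   -40.87 -131.42] [-0.2 -1.1 -5.   9.3  6.8 -7.7] 0.4018024675884136
```

```bash
python3 -m creep '[[1,3,3,20,0,0,0],[1,6,6,40,0,0,0],[1,10,9,60,0,-2,0],[1,14,12,80,0,-5,0],[1,18,13,95,0,-8,0],[1,20,13,105,0,-12,0],[1,20,13,105,0,-15,0],[1,20,13,105,0,-15,0]]'; python3 -c "
from h import *
where(); shift(-.28,-.008,.018,22);  s=r.sense();print(np.round(s['joints'],2),np.round(s['joint_velocities'],1))"
```

```text
time_s: 4.52
tcp_pos: [0.4031, 0.0467, 0.2584]
ee_rot: [[-0.942, 0.116, 0.314], [0.11, 0.993, -0.039], [-0.316, -0.002, -0.949]]
wrist_force: [-12.8, -5.6, -9.0]
gripper_width: 0.998
gripper_force: 0.0
t 4.5167 tip in bay [-0.2803 -0.0117  0.0857] F [-12.8  -5.6  -9. ] tool z [ 0.314 -0.039 -0.949]
tcp goal [0.393 0.052 0.187] shift mm [32.4  4.7 64.7] rotvec [ 0.26 -3.57  1.03]
[  19.5     7.91  -61.29   62.81   -9.13 -177.48] [-32.8 -13.8   1.1 101.3   0.5  -1.5]
```

```bash
cat > kin.py <<'E'
from h import *
rx=lambda a:Ro.from_euler("x",a,degrees=True); ry=lambda a:Ro.from_euler("y",a,degrees=True); rz=lambda a:Ro.from_euler("z",a,degrees=True)
def fk(q,k):
    a1,h,d,L1,e,L2,L6,d5,g=k
    # forearm frame: x along forearm; rotation about +y tips x downward
    A=rz(q[0]); p=A.apply([a1,d,h]); B=A*ry(q[1]); p=p+B.apply([0,0,L1]); C=A*ry(q[1]-q[2]); p=p+C.apply([L2,0,e])
    D=C*rx(SG[0]*q[3])*ry(-q[4]); p=p+D.apply([L6,d5,0])
    E=D*ry(90)*rz(SG[1]*q[5]+g)   # tool z along x
    return p,E.as_matrix()
SG=[1,1]
Q=[[-58.98,22.042,.453,0,-68.411,-14.817],[18.7,.5,-59.8,64.2,-12.4,-177.4],[29.91,3.9,-39.9,5.6,-40.87,-131.42],[19.5,7.91,-61.29,62.81,-9.13,-177.48]]
P=[[.17441,-.60015,.40475],[.3985,.0359,.3191],[.4,.0375,.32],[.4031,.0467,.2584]]
R=[[[-.96,-.279,0],[-.279,.96,0],[0,0,-1]],[[-.887,.129,.443],[.117,.992,-.054],[-.447,.004,-.895]],[[-.985,.129,.114],[.129,.992,-.008],[-.114,.007,-.993]],[[-.942,.116,.314],[.11,.993,-.039],[-.316,-.002,-.949]]]
def res(k): return np.concatenate([np.r_[10*(fk(q,k)[0]-p),(fk(q,k)[1]-np.array(m)).ravel()] for q,p,m in zip(Q,P,R)])
def fit():
    best=None
    for s0 in(1,-1):
        for s1 in(1,-1):
            SG[:]=[s0,s1]
            for g in(0,90,180,-90):
                o=least_squares(res,[0,.3,-.16,.35,0,.35,.1,0,g],x_scale=[.1]*8+[50])
                if best is None or o.cost<best[0]: best=(o.cost,o.x,[s0,s1])
    SG[:]=best[2]; return best
LIM=np.array([[-179.83,179.83],[-69.29,118.12],[-61.27,80.66],[-181.25,117.63],[-171.15,-9.14],[-177.46,177.46]])
def ik(p,M,k,q0,m=3):
    f=lambda q:np.r_[20*(fk(q,k)[0]-p),(fk(q,k)[1]-M).ravel()]
    o=least_squares(f,np.clip(q0,LIM[:,0]+m+.1,LIM[:,1]-m-.1),bounds=(LIM[:,0]+m,LIM[:,1]-m),x_scale=50); return o.x,o.cost
E
python3 -c "
from kin import *
b=fit(); print(b[0],np.round(b[1],4),b[2]); print(np.round(res(b[1]).reshape(4,12)[:,:3]*100,1)); np.save('k.npy',np.r_[b[1],b[2]])
print(r.sense()['joints'])"
```

```text
2.4840192539391488e-06 [-1.00000e-04  1.60900e-01 -0.00000e+00  5.65100e-01  0.00000e+00
  4.21900e-01  1.24700e-01 -1.59700e-01 -8.99946e+01] [-1, -1]
[[ 0.   0.  -0. ]
 [-0.   0.1  0.1]
 [ 0.  -0.   0. ]
 [ 0.  -0.1 -0.1]]
[  19.50018323    7.91103495  -61.28759543   62.80978602   -9.13075224
 -177.48327118]
```

```bash
cat > srch.py <<'E'
from kin import *
kk=np.load('k.npy'); k=kk[:9]; SG[:]=kk[9:]
rng=np.random.default_rng(0)
flip=np.diag([-1,-1,1.])
for tilt in(20,25,30,35,45):
  for fl in(0,1):
    sols=[]
    for i in range(40):
        q=rng.uniform(LIM[:,0],LIM[:,1]); 
        p,M=goal(-.265,-.008,.018,tilt); M=M@flip if fl else M
        a,c=ik(p,M,k,q)
        if c<1e-5 and not any(abs(a-s).max()<3 for s in sols): sols.append(a)
    for a in sols:
        out=[]; q=a; ok=True
        for bx in np.linspace(-.265,-.13,10):
            p,M=goal(bx,-.008,.018,tilt); M=M@flip if fl else M
            q,c=ik(p,M,k,q); ok&=c<1e-5
        print(tilt,fl,np.round(a),"end",np.round(q),ok)
E
python3 srch.py
```

```text
35 0 [ -18.   21.  -54. -164.  -20.   83.] end [ -14.   27.  -38. -170.  -12.   86.] False
35 1 [ -18.   21.  -54. -164.  -20.  -97.] end [ -14.   27.  -38. -170.  -12.  -94.] False
```

```bash
cat > s2.py <<'E'
from kin import *
kk=np.load('k.npy'); k=kk[:9]; SG[:]=kk[9:]
q0=np.array([-18,21,-54,-164,-20,83.])
for bx in(-.30,-.275,-.25,-.22,-.19,-.16,-.131):
    o=[]
    for t in range(30,56,3):
        p,M=goal(bx,-.008,.018,t); q,c=ik(p,M,k,q0,2.5)
        if c<1e-6: o.append((t,np.round(q).astype(int).tolist()))
    print(bx,o[:1],o[-1:],[a for a,_ in o])
E
python3 s2.py
```

```text
-0.3 [(33, [-18, 19, -57, -162, -19, 82])] [(33, [-18, 19, -57, -162, -19, 82])] [33]
-0.275 [(33, [-17, 20, -53, -161, -16, 79])] [(36, [-18, 21, -57, -165, -24, 85])] [33, 36]
-0.25 [(33, [-16, 21, -49, -159, -13, 76])] [(39, [-18, 24, -56, -166, -29, 86])] [33, 36, 39]
-0.22 [(36, [-16, 23, -49, -163, -18, 81])] [(45, [-18, 28, -57, -169, -41, 89])] [36, 39, 42, 45]
-0.19 [(36, [-15, 24, -44, -162, -15, 79])] [(51, [-18, 33, -57, -170, -51, 90])] [36, 39, 42, 45, 48, 51]
-0.16 [(39, [-15, 27, -43, -165, -19, 82])] [(54, [-17, 36, -55, -170, -54, 90])] [39, 42, 45, 48, 51, 54]
-0.131 [(39, [-15, 28, -39, -164, -16, 80])] [(54, [-17, 35, -51, -171, -50, 89])] [39, 42, 45, 48, 51, 54]
```

```bash
python3 -m creep '[[1,0,0,-10,0,3,0],[1,0,0,-25,0,7,0],[1,-10,0,-45,0,12,0],[1,-18,0,-65,0,17,0],[1,-18,0,-85,0,20,0],[1,-18,0,-85,0,20,0],[1,-18,0,-85,0,20,0],[1,-18,0,-85,0,20,0]]'; cat > s3.py <<'E'
from kin import *
kk=np.load('k.npy'); k=kk[:9]; SG[:]=kk[9:]
s=r.sense(); qa=np.array(s['joints']); where(); print(np.round(qa,2), np.round(np.array(s['tcp_pos']),3))
qs=np.array([-18,21,-54,-164,-20,83.])
for z in(.03,.08,.12,.16,.2):
    for t in(22,26,30,34):
        p,M=goal(-.28,-.008,z,t); q,c=ik(p,M,k,qs,2.5)
        if c<1e-6: print(z,t,np.round(q,1))
E
python3 s3.py
```

```text
time_s: 5.18
tcp_pos: [0.3945, 0.0473, 0.346]
ee_rot: [[-0.992, 0.125, -0.024], [0.125, 0.992, 0.006], [0.024, 0.003, -1.0]]
wrist_force: [-0.1, 0.3, -0.8]
gripper_width: 0.999
gripper_force: 0.0
t 5.1833 tip in bay [-0.3509 -0.0124  0.164 ] F [-0.1  0.3 -0.8] tool z [-0.024  0.006 -1.   ]
[  30.22    3.1   -33.56   -1.2   -54.37 -126.72] [0.394 0.047 0.346]
0.03 34 [ -17.1   17.3  -52.6 -158.7  -14.5   77.1]
```

```bash
cat > s4.py <<'E'
from kin import *
kk=np.load('k.npy'); k=kk[:9]; SG[:]=kk[9:]
s=r.sense(); qa=np.array(s['joints'])
qs=np.array([-18,21,-54,-164,-20,83.])
for z in(.018,.05,.08,.12,.16,.2):
    o=[]
    for t in range(30,66,2):
        p,M=goal(-.28,-.008,z,t); q,c=ik(p,M,k,qs,2.)
        if c<1e-6: o.append((t,np.round(q).astype(int).tolist()))
    print(z,o[:1],o[-1:])
p,M=goal(-.30,-.008,.15,46); qb,c=ik(p,M,k,qs,2.); print("qb",np.round(qb,1),c)
pr,Mr=fk(qa,k)
for i in range(0,33,2):
    q=qa+(qb-qa)*i/32; q[4]=min(q[4],-25) if i<28 else q[4]
    p,M=fk(q,k); tip=p+.182*M[:,2]; ang=np.degrees(Ro.from_matrix(Mr.T@M).magnitude()); pr,Mr=p,M
    print(i,np.round(q),"tcp",np.round(p,3),"tip",np.round(tip,3),"y",np.round(M[:,1],2),round(ang,1))
E
python3 s4.py
```

```text
0.018 [(32, [-17, 19, -52, -159, -13, 77])] [(36, [-19, 21, -57, -165, -25, 85])]
0.05 [(36, [-16, 14, -51, -154, -12, 72])] [(40, [-19, 16, -58, -162, -24, 82])]
0.08 [(40, [-16, 9, -51, -152, -11, 68])] [(44, [-19, 12, -58, -160, -24, 80])]
0.12 [(46, [-16, 4, -51, -150, -12, 66])] [(50, [-20, 6, -58, -158, -25, 77])]
0.16 [(52, [-17, -2, -52, -149, -14, 65])] [(56, [-20, 1, -58, -156, -26, 75])]
0.2 [(58, [-17, -7, -52, -148, -15, 64])] [(62, [-21, -5, -58, -154, -27, 73])]
qb [ -17.7   -3.2  -54.4 -156.7  -11.1   73.7] 0.006463219564082905
0 [  30.    3.  -34.   -1.  -54. -127.] tcp [0.394 0.047 0.346] tip [0.39  0.048 0.164] y [0.13 0.99 0.  ] 0.0
2 [  27.    3.  -35.  -11.  -52. -114.] tcp [0.37  0.035 0.321] tip [0.361 0.061 0.141] y [0.07 0.99 0.14] 8.7
4 [  24.    2.  -36.  -21.  -49. -102.] tcp [0.346 0.028 0.299] tip [0.339 0.078 0.124] y [0.02 0.96 0.27] 8.3
6 [ 21.   2. -37. -30. -46. -89.] tcp [0.323 0.026 0.281] tip [0.323 0.098 0.113] y [-0.03  0.92  0.39] 8.0
8 [ 18.   2. -39. -40. -44. -77.] tcp [0.303 0.029 0.266] tip [0.314 0.118 0.107] y [-0.08  0.87  0.48] 7.7
1
[... 637 characters left out ...]
0.87  0.44] 7.2
22 [  -3.   -1.  -48. -108.  -25.   11.] tcp [0.261 0.087 0.244] tip [0.395 0.154 0.14 ] y [-0.17  0.91  0.37] 6.9
24 [  -6.   -2.  -49. -118.  -25.   24.] tcp [0.269 0.095 0.252] tip [0.413 0.148 0.155] y [-0.14  0.94  0.31] 5.7
26 [  -9.   -2.  -50. -128.  -25.   36.] tcp [0.282 0.097 0.263] tip [0.434 0.136 0.17 ] y [-0.1   0.97  0.24] 6.0
28 [ -12.   -2.  -52. -137.  -17.   49.] tcp [0.289 0.084 0.261] tip [0.436 0.09  0.153] y [0.05 0.99 0.11] 11.7
30 [ -15.   -3.  -53. -147.  -14.   61.] tcp [0.301 0.076 0.268] tip [0.443 0.063 0.156] y [0.12 0.99 0.03] 6.3
32 [ -18.   -3.  -54. -157.  -11.   74.] tcp [0.312 0.064 0.275] tip [0.447 0.036 0.157] y [ 0.18  0.98 -0.04] 5.9
```

```bash
cat > plan.py <<'E'
from kin import *
kk=np.load('k.npy'); k=kk[:9]; SG[:]=kk[9:]
def rows(poses):
    p0,M0=poses[0]
    return [[1]+np.round(1e3*M0.T@(p-p0)).astype(int).tolist()+np.round(Ro.from_matrix(M0.T@M).as_rotvec(degrees=True),1).tolist() for p,M in poses[1:]]
E
cat > s5.py <<'E'
from plan import *
qa=np.array(r.sense()['joints']); qs=np.array([-18,5,-54,-154,-18,71.])
p,M=goal(-.29,-.008,.12,48); qb,c=ik(p,M,k,qs,2.); print(np.round(qb,1),c)
np.save("ab.npy",[qa,qb])
for j in range(3):
    print(str(rows([fk(qa+(qb-qa)*i/24,k) for i in range(8*j,8*j+9)])).replace(" ",""))
E
python3 s5.py
```

```text
[ -18.8    3.7  -56.  -154.1  -19.    72.8] 5.351069665189605e-22
[[1,14,-11,19,-4.7,2.2,-2.4],[1,29,-20,37,-9.5,3.5,-4.6],[1,45,-27,53,-14.4,3.9,-6.6],[1,60,-31,68,-19.3,3.3,-8.2],[1,75,-33,81,-23.9,1.9,-9.7],[1,89,-33,92,-28.2,-0.3,-10.8],[1,103,-30,102,-31.9,-3.3,-11.6],[1,114,-27,110,-35.1,-6.8,-12.2]]
[[1,10,3,8,-2.1,-4.0,-1.4],[1,18,6,15,-3.5,-8.3,-2.7],[1,24,11,22,-4.1,-12.8,-3.9],[1,28,16,28,-3.9,-17.4,-5.0],[1,30,21,33,-2.9,-21.9,-5.9],[1,29,27,37,-1.2,-26.2,-6.7],[1,27,31,40,1.2,-30.3,-7.2],[1,23,35,42,4.3,-33.9,-7.6]]
[[1,-5,2,4,3.5,-2.9,-1.1],[1,-11,4,8,7.4,-5.2,-2.1],[1,-18,3,11,11.7,-7.0,-3.1],[1,-26,1,14,16.1,-8.0,-3.9],[1,-36,-3,16,20.6,-8.4,-4.6],[1,-45,-9,17,25.0,-8.2,-5.2],[1,-55,-16,18,29.3,-7.3,-5.5],[1,-65,-26,17,33.4,-5.8,-5.7]]
```

```bash
python3 -m creep '[[1,14,-11,19,-4.7,2.2,-2.4],[1,29,-20,37,-9.5,3.5,-4.6],[1,45,-27,53,-14.4,3.9,-6.6],[1,60,-31,68,-19.3,3.3,-8.2],[1,75,-33,81,-24,2,-9.7],[1,89,-33,92,-28,0,-10.8],[1,103,-30,102,-32,-3.3,-11.6],[1,114,-27,110,-35,-6.8,-12.2]]'; cat > s6.py <<'E'
import sys
from plan import *
j=int(sys.argv[1]); qa,qb=np.load("ab.npy"); s=r.sense(); q=qa+(qb-qa)*j/3; print(np.round(s['joints'],1),"plan",np.round(q,1)); where()
M0=np.array(s['ee_rot']);p0=np.array(s['tcp_pos']); P,M=fk(q,k); print("err",np.round(1e3*(P-p0)),np.round(Ro.from_matrix(M0.T@M).as_rotvec(degrees=True),1))
E
python3 s6.py 1
```

```text
time_s: 5.85
tcp_pos: [0.2715, 0.0335, 0.2364]
ee_rot: [[-0.989, -0.114, 0.098], [-0.038, 0.821, 0.57], [-0.145, 0.56, -0.816]]
wrist_force: [-0.6, -0.7, -0.6]
gripper_width: 0.995
gripper_force: 0.0
[ 13.9   3.3 -41.6 -52.  -42.3 -60.2] plan [ 13.9   3.3 -41.  -52.2 -42.6 -60.2]
t 5.85 tip in bay [-0.4628  0.0621  0.0879] F [-0.6 -0.7 -0.6] tool z [ 0.098  0.57  -0.816]
err [3. 2. 2.] [-0.4 -0.3 -0.2]
```

Following the plan exactly.

```bash
python3 -m creep '[[1,10,3,8,-2.1,-4.0,-1.4],[1,18,6,15,-3.5,-8.3,-2.7],[1,24,11,22,-4.1,-12.8,-3.9],[1,28,16,28,-3.9,-17.4,-5.0],[1,30,21,33,-2.9,-21.9,-5.9],[1,29,27,37,-1.2,-26.2,-6.7],[1,27,31,38,1.2,-30.3,-7.2],[1,23,35,38,4.3,-33.9,-7.6]]';python3 s6.py 2
```

```text
time_s: 6.52
tcp_pos: [0.248, 0.0834, 0.2216]
ee_rot: [[-0.746, -0.2, 0.635], [0.162, 0.871, 0.465], [-0.646, 0.449, -0.617]]
wrist_force: [-0.5, 1.0, 0.3]
gripper_width: 1.001
gripper_force: 0.0
[  -1.8    2.5  -48.5 -101.1  -29.6    3.6] plan [  -2.4    3.5  -48.5 -103.2  -30.8    6.3]
t 6.5167 tip in bay [-0.3933  0.1024  0.1094] F [-0.5  1.   0.3] tool z [ 0.635  0.465 -0.617]
err [ 5.  4. -1.] [-0.6 -0.6 -0. ]
```

```bash
python3 -m creep '[[1,-5,2,4,3.5,-2.9,-1.1],[1,-11,4,8,7.4,-5.2,-2.1],[1,-18,3,11,11.7,-7.0,-3.1],[1,-26,1,14,16.1,-8.0,-3.9],[1,-36,-3,15,20.6,-8.4,-4.6],[1,-45,-9,16,25.0,-8.2,-5.2],[1,-55,-16,16,29.3,-7.3,-5.5],[1,-65,-26,15,33.4,-5.8,-5.7]]';python3 s6.py 3
```

```text
time_s: 7.18
tcp_pos: [0.311, 0.0584, 0.2429]
ee_rot: [[-0.675, 0.134, 0.726], [0.087, 0.991, -0.103], [-0.733, -0.006, -0.68]]
wrist_force: [0.6, 0.3, -0.1]
gripper_width: 0.998
gripper_force: 0.0
[ -18.7    2.4  -54.6 -150.   -15.7   68.7] plan [ -18.8    3.7  -56.  -154.1  -19.    72.8]
t 7.1833 tip in bay [-0.2972 -0.0139  0.1191] F [ 0.6  0.3 -0.1] tool z [ 0.726 -0.103 -0.68 ]
err [ 6.  4. -1.] [-0.2 -0.9  0.3]
```

```bash
cat > s7.py <<'E'
import sys
from plan import *
# args: list of bx,by,z,tilt waypoints, n rows each -> rows from measured pose
s=r.sense(); where(); p0,M0=np.array(s['tcp_pos']),np.array(s['ee_rot']); q=np.array(s['joints']); print("joints",np.round(q,1))
W=eval(sys.argv[1]); ps=[(p0,M0)]
for w in W:
    p,M=goal(*w); ps.append((p,M)); q,c=ik(p,M,k,q,1.5); print(w,np.round(q,1),"%.0e"%c)
print(str(rows(ps)).replace(" ",""))
E
python3 s7.py "[(-.282,-.008,z,t) for z,t in [(.105,46),(.09,43.5),(.075,41),(.06,39),(.045,37.5),(.03,36),(.018,35),(.018,35)]]"
```

```text
t 7.1833 tip in bay [-0.2972 -0.0139  0.1191] F [ 0.6  0.3 -0.1] tool z [ 0.726 -0.103 -0.68 ]
joints [ -18.7    2.4  -54.6 -150.   -15.7   68.7]
(-0.282, -0.008, 0.105, 46) [ -18.6    6.8  -55.6 -156.1  -19.5   74.9] 2e-21
(-0.282, -0.008, 0.09, 43.5) [ -18.2    8.8  -55.1 -156.5  -18.3   75.2] 2e-26
(-0.282, -0.008, 0.075, 41) [ -17.9   10.8  -54.5 -156.9  -17.1   75.5] 5e-26
(-0.282, -0.008, 0.06, 39) [ -17.9   13.1  -54.6 -158.3  -17.5   77.2] 2e-26
(-0.282, -0.008, 0.045, 37.5) [ -18.1   15.7  -55.4 -160.5  -19.2   79.8] 2e-29
(-0.282, -0.008, 0.03, 36) [ -18.3   18.3  -56.  -162.3  -20.7   82. ] 2e-19
(-0.282, -0.008, 0.018, 35) [ -18.3   20.5  -56.5 -163.9  -22.3   83.7] 3e-22
(-0.282, -0.008, 0.018, 35) [ -18.3   20.5  -56.5 -163.9  -22.3   83.7] 3e-22
[[1,-4,5,21,-0.2,1.1,0.3],[1,-1,5,31,-0.2,3.6,0.3],[1,2,5,42,-0.2,6.1,0.3],[1,7,5,53,-0.3,8.1,0.3],[1,13,5,64,-0.3,9.6,0.3],[1,20,6,75,-0.3,11.1,0.3],[1,25,6,84,-0.3,12.1,0.3],[1,25,6,84,-0.3,12.1,0.3]]
```

```bash
python3 -m creep '[[1,-4,5,21,0,1,0],[1,-1,5,31,0,3.6,0],[1,2,5,42,0,6,0],[1,7,5,53,0,8,0],[1,13,5,64,0,9.6,0],[1,20,6,75,0,11,0],[1,25,6,84,0,12,0],[1,25,6,84,0,12,0]]'; python3 s7.py "[(x,-.008,.018,t) for x,t in [(-.272,35.5),(-.262,36),(-.254,36.5),(-.248,37),(-.242,37.5),(-.236,38),(-.23,38.5),(-.23,38.5)]]"
python3 - <<'E'
from h import *
p,d=vision.capture("top"); cv2.imwrite("pics/t1.png",cv2.resize(p[100:300,130:430,::-1],(780,520))); cl={"top":cloud("top",d)}
p,d=vision.capture("side"); cl["side"]=cloud("side",d)
for n,W in cl.items(): print(n,fit_case(near(W,FC[:2],.14),FC))
E
```

```text
time_s: 7.85
tcp_pos: [0.3568, 0.0588, 0.1672]
ee_rot: [[-0.812, 0.132, 0.569], [0.108, 0.991, -0.077], [-0.574, -0.001, -0.819]]
wrist_force: [-0.7, -0.0, 0.1]
gripper_width: 0.996
gripper_force: 0.0
t 7.85 tip in bay [-0.2809 -0.0066  0.0181] F [-0.7 -0.   0.1] tool z [ 0.569 -0.077 -0.819]
joints [ -18.1   20.5  -56.4 -164.2  -22.3   84. ]
(-0.272, -0.008, 0.018, 35.5) [ -18.1   21.   -55.7 -164.2  -22.5   83.8] 1e-27
(-0.262, -0.008, 0.018, 36) [ -17.8   21.6  -54.8 -164.5  -22.7   83.9] 2e-24
(-0.254, -0.008, 0.018, 36.5) [ -17.7   22.1  -54.2 -164.9  -23.1   84. ] 1e-25
(-0.248, -0.008, 0.018, 37) [ -17.6   22.6  -53.9 -165.2  -23.7   84.3] 6e-27
(-0.242, -0.008, 0.018, 37.5) [ -17.5   23.   -53.5 -165.5  -24.3   84.5] 1e-27
(-0.236, -0.008, 0.018, 38) [ -17.4   23.5  -53.2 -165.8  -24.9   84.7] 5e-28
(-0.23, -0.008, 0.018, 38.5) [ -17.3   23.9  -52.8 -166.1  -25.5   84.9] 1e-28
(-0.23, -0.008, 0.018, 38.5) [ -17.3   23.9  -52.8 -166.1  -25.5   84.9] 1e-28
[[1,-6,-1,5,0.0,-0.5,0.2],[1,-12,-1,11,0.0,-1.0,0.2],[1,-17,-1,16,0.0,-1.5,0.2],[1,-21,-1,19,0.0,-2.0,0.2],[1,-24,-1,23,0.0,-2.5,0.2],[1,-27,-1,26,0.0,-3.0,0.2],[1,-31,-1,30,0.0,-3.5,0.2],[1,-31,-1,30,0.0,-3.5,0.2]]
top (array([ 0.56805263,  0.0293118 , -0.20445698]), np.float64(0.0008168308025470541), (np.int64(265), np.int64(522), np.int64(460)))
side (array([ 0.56919202,  0.02796057, -0.20821209]), np.float64(0.0005427318766886187), (np.int64(279), np.int64(616), np.int64(469)))
```

View pics/t1.png

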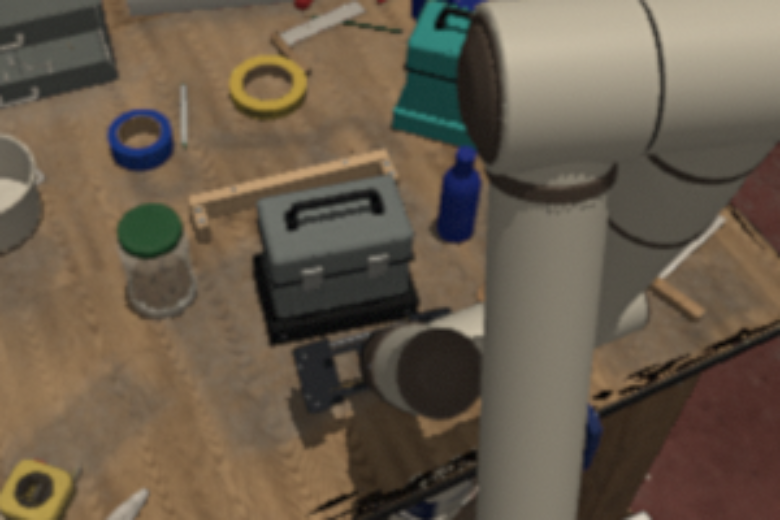

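The gripper is low and level in front of the black base (crop 370,345); the wrist is to the right (445,370). I'll check wrist and forearm clearance to the bottle and spool along the push.

```bash
cat > s8.py <<'E'
from plan import *
q=np.array(r.sense()['joints'])
for bx,t in [(-.28,35),(-.22,39),(-.17,42),(-.131,44),(-.131,50)]:
    p,M=goal(bx,-.008,.018,t); q,c=ik(p,M,k,q,1.5); a1,h,d,L1,e,L2,L6,d5,g=k
    A=rz(q[0]); E=A.apply([a1,d,h])+(A*ry(q[1])).apply([0,0,L1]); C=A*ry(q[1]-q[2]); Wr=E+C.apply([L2,0,e]); D=C*rx(SG[0]*q[3])*ry(-q[4]); O=Wr+D.apply([0,d5,0])
    S=np.concatenate([np.linspace(E,Wr,60),np.linspace(Wr,O,30),np.linspace(O,p,15)])
    o=[]
    for c0,h0,r0 in (((.601,-.161),.158,.026),((.457,-.14),.04,.0225)):
        rad=np.maximum(np.hypot(S[:,0]-c0[0],S[:,1]-c0[1])-r0,0); o.append(np.hypot(rad,np.maximum(S[:,2]-h0,0)).min())
    print(bx,"wrist",np.round(Wr,3),"off",np.round(O,3),"tcp",np.round(p,3),"axis-dist bottle,spool",np.round(o,3))
E
python3 s8.py
```

```text
-0.28 wrist [ 0.28  -0.092  0.279] off [0.287 0.067 0.269] tcp [0.358 0.057 0.167] axis-dist bottle,spool [0.301 0.236]
-0.22 wrist [ 0.319 -0.098  0.265] off [0.329 0.061 0.256] tcp [0.407 0.051 0.159] axis-dist bottle,spool [0.261 0.212]
-0.17 wrist [ 0.355 -0.103  0.255] off [0.367 0.056 0.246] tcp [0.449 0.045 0.153] axis-dist bottle,spool [0.23  0.198]
-0.131 wrist [ 0.386 -0.107  0.248] off [0.397 0.052 0.239] tcp [0.483 0.04  0.149] axis-dist bottle,spool [0.207 0.193]
-0.131 wrist [ 0.358 -0.104  0.219] off [0.376 0.055 0.215] tcp [0.47  0.042 0.135] axis-dist bottle,spool [0.215 0.186]
```

Ample clearance. Pushing.

```bash
python3 -m creep '[[1,-6,-1,5,0,-0.5,0],[1,-12,-1,11,0,-1,0],[1,-17,-1,16,0,-1.5,0],[1,-20,-1,18.5,0,-2,0],[1,-22,-1,21,0,-2.3,0],[1,-25,-1,23.5,0,-2.6,0],[1,-28,-1,26.5,0,-3,0],[1,-31,-1,30,0,-3.5,0]]'; python3 s7.py "[(x,-.008,.018,t) for x,t in [(-.227,39),(-.222,39.3),(-.217,39.6),(-.212,40),(-.207,40.3),(-.202,40.6),(-.197,41),(-.192,41.3)]]"
cat > cs.py <<'E'
from h import *
for n in("top","side"):
    p,d=vision.capture(n); W=cloud(n,d); g=np.array([float(v) for v in __import__("sys").argv[1:4]])
    x,e,c=fit_case(near(W,g[:2],.14),g); print(n,np.round(x,4),round(e,4),c,"in bay",np.round(loc(np.array([[x[0],x[1]]]),BAY),4),round(x[2]-BAY[2],3))
E
python3 cs.py .58 .028 -.18
```

```text
time_s: 8.62
tcp_pos: [0.3997, 0.052, 0.1628]
ee_rot: [[-0.772, 0.133, 0.622], [0.101, 0.991, -0.086], [-0.628, -0.003, -0.779]]
wrist_force: [-6.4, -0.0, 1.8]
gripper_width: 0.997
gripper_force: 3.5
t 8.6167 tip in bay [-0.2277 -0.0078  0.0211] F [-6.4 -0.   1.8] tool z [ 0.622 -0.086 -0.779]
joints [ -17.2   23.6  -52.6 -166.2  -25.4   85.1]
(-0.227, -0.008, 0.018, 39) [ -17.3   24.3  -52.9 -166.4  -26.4   85.2] 6e-27
(-0.222, -0.008, 0.018, 39.3) [ -17.2   24.6  -52.5 -166.5  -26.6   85.3] 6e-30
(-0.217, -0.008, 0.018, 39.6) [ -17.1   24.9  -52.  -166.7  -26.8   85.3] 5e-30
(-0.212, -0.008, 0.018, 40) [ -17.    25.2  -51.7 -166.9  -27.2   85.4] 4e-30
(-0.207, -0.008, 0.018, 40.3) [ -16.9   25.5  -51.3 -167.   -27.3   85.4] 3e-30
(-0.202, -0.008, 0.018, 40.6) [ -16.8   25.8  -50.8 -167.1  -27.5   85.5] 7e-31
(-0.197, -0.008, 0.018, 41) [ -16.8   26.2  -50.5 -167.3  -27.9   85.6] 9e-31
(-0.192, -0.008, 0.018, 41.3) [ -16.7   26.5  -50.1 -167.4  -28.    85.6] 2e-30
[[1,2,0,3,-0.1,-0.1,0.2],[1,-1,0,6,-0.1,-0.4,0.2],[1,-4,0,9,-0.1,-0.7,0.2],[1,-7,0,12,-0.1,-1.1,0.2],[1,-10,0,15,-0.1,-1.4,0.2],[1,-13,0,19,-0.1,-1.7,0.2],[1,-15,0,22,-0.1,-2.1,0.2],[1,-18,0,25,-0.1,-2.4,0.2]]
top [ 0.5811  0.0316 -0.1309] 0.001 (np.int64(72), np.int64(572), np.int64(550)) in bay [[-0.1594 -0.0034]] 0.004
side [ 0.583   0.0302 -0.1438] 0.0017 (np.int64(270), np.int64(632), np.int64(858)) in bay [[-0.1574 -0.0045]] -0.009
```

```bash
python3 -m creep '[[1,0,0,4,0,-0.2,0],[1,-2,0,8,0,-0.5,0],[1,-4.5,0,11,0,-0.9,0],[1,-7,0,14.5,0,-1.2,0],[1,-10,0,18,0,-1.5,0],[1,-13,0,21.5,0,-1.8,0],[1,-15.5,0,25,0,-2.2,0],[1,-18,0,28.5,0,-2.5,0]]'; python3 s7.py "[(x,-.006,.018,t) for x,t in [(-.182,42),(-.177,42.3),(-.172,42.6),(-.167,43),(-.162,43.3),(-.157,43.6),(-.152,44),(-.147,44)]]|tail -1";python3 s7.py "[(x,-.006,.018,t) for x,t in [(-.182,42),(-.177,42.3),(-.172,42.6),(-.167,43),(-.162,43.3),(-.157,43.6),(-.152,44),(-.147,44)]]"|sed -n '1p;$p'; python3 cs.py .615 .026 -.135
```

```text
time_s: 9.38
tcp_pos: [0.4305, 0.0485, 0.1525]
ee_rot: [[-0.743, 0.129, 0.657], [0.094, 0.992, -0.088], [-0.663, -0.004, -0.749]]
wrist_force: [-12.2, 1.3, 9.4]
gripper_width: 1.001
gripper_force: 6.0
t 9.3833 tip in bay [-0.1903 -0.0067  0.0162] F [-12.2   1.3   9.4] tool z [ 0.657 -0.088 -0.749]
joints [ -16.5   26.9  -50.1 -167.7  -28.7   86.2]
t 9.3833 tip in bay [-0.1903 -0.0067  0.0162] F [-12.2   1.3   9.4] tool z [ 0.657 -0.088 -0.749]
[[1,-6,1,4,0.1,-0.5,0.4],[1,-9,1,7,0.1,-0.8,0.4],[1,-11,1,11,0.1,-1.1,0.4],[1,-14,1,14,0.1,-1.5,0.4],[1,-17,1,17,0.1,-1.8,0.4],[1,-19,1,21,0.1,-2.1,0.4],[1,-22,1,24,0.1,-2.5,0.4],[1,-26,1,28,0.1,-2.5,0.4]]
top [ 0.618   0.0279 -0.13  ] 0.001 (np.int64(69), np.int64(653), np.int64(478)) in bay [[-0.1224 -0.0021]] 0.005
side [ 0.6201  0.0262 -0.1317] 0.0012 (np.int64(267), np.int64(827), np.int64(628)) in bay [[-0.12   -0.0035]] 0.003Traceback (most recent call last):
  File "s7.py", line 5, in <module>
    W=eval(sys.argv[1]); ps=[(p0,M0)]
  File "<string>", line 1, in <module>
NameError: name 'tail' is not defined
```

```bash
python3 -m creep '[[1,-5,0,3,0,-0.3,0.2],[1,-8,0,6,0,-0.7,0.4],[1,-11,0,10,0,-1,0.4],[1,-14,0,13,0,-1.4,0.4],[1,-17,0,17,0,-1.7,0.4],[1,-19,0,20,0,-2,0.4],[1,-22,0,24,0,-2.4,0.4],[1,-25,0,28,0,-2.5,0.4]]'; python3 s7.py "[(x,-.006,.018,t) for x,t in [(-.147,44),(-.143,44),(-.139,44),(-.135,44),(-.132,44),(-.13,44),(-.128,44),(-.126,44)]]"|sed -n '1,2p;$p'; python3 cs.py .65 .022 -.135
```

```text
time_s: 10.15
tcp_pos: [0.4705, 0.0423, 0.1483]
ee_rot: [[-0.71, 0.137, 0.691], [0.099, 0.991, -0.095], [-0.698, 0.001, -0.716]]
wrist_force: [-7.1, 1.8, 2.1]
gripper_width: 0.997
gripper_force: 3.7
t 10.15 tip in bay [-0.1434 -0.0079  0.0179] F [-7.1  1.8  2.1] tool z [ 0.691 -0.095 -0.716]
joints [ -15.8   29.4  -45.7 -168.7  -29.5   85.8]
[[1,2,2,-3,-0.1,0.2,-0.2],[1,-1,2,0,-0.1,0.2,-0.2],[1,-4,2,3,-0.1,0.2,-0.2],[1,-7,2,6,-0.1,0.2,-0.2],[1,-9,2,8,-0.1,0.2,-0.2],[1,-10,2,9,-0.1,0.2,-0.2],[1,-12,2,11,-0.1,0.2,-0.2],[1,-13,2,12,-0.1,0.2,-0.2]]
top [ 0.6641  0.0197 -0.1425] 0.0012 (np.int64(112), np.int64(678), np.int64(475)) in bay [[-0.0756 -0.004 ]] -0.007
side [ 0.6669  0.0178 -0.1446] 0.0016 (np.int64(447), np.int64(894), np.int64(675)) in bay [[-0.0725 -0.0055]] -0.01
```

```bash
python3 -m creep '[[1,-1.5,0,1.5,0,0,0],[1,-3,0,3,0,0,0],[1,-4.5,0,4.5,0,0,0],[1,-6,0,6,0,0,0],[1,-7,0,7,0,0,0],[1,-8,0,8,0,0,0],[1,-8,0,8,0,0,0]]'; python3 -c "
from h import *
where()"; python3 cs.py .675 .02 -.135
```

```text
time_s: 10.83
tcp_pos: [0.4814, 0.0408, 0.1486]
ee_rot: [[-0.709, 0.137, 0.691], [0.099, 0.991, -0.095], [-0.698, 0.001, -0.716]]
wrist_force: [-5.2, 1.2, -0.1]
gripper_width: 0.997
gripper_force: 2.7
t 10.8333 tip in bay [-0.1324 -0.0079  0.0182] F [-5.2  1.2 -0.1] tool z [ 0.691 -0.095 -0.716]
top [ 0.6754  0.0191 -0.1321] 0.0011 (np.int64(155), np.int64(637), np.int64(455)) in bay [[-0.0643 -0.0031]] 0.003
side [ 0.6773  0.0164 -0.1422] 0.0012 (np.int64(334), np.int64(820), np.int64(512)) in bay [[-0.0621 -0.0055]] -0.007
```

Nearly there, but the force still shows sliding only (5 N). I'll keep going in small steps until it rises.

```bash
python3 -m creep '[[1,-0.7,0,0.7,0,0,0],[1,-1.4,0,1.4,0,0,0],[1,-2.1,0,2.1,0,0,0],[1,-2.1,0,2.1,0,0,0]]'; python3 -m creep '[[1,-0.7,0,0.7,0,0,0],[1,-1.4,0,1.4,0,0,0],[1,-2.1,0,2.1,0,0,0],[1,-2.1,0,2.1,0,0,0]]'; python3 -c "
from h import *
where()"
```

```text
time_s: 11.27
tcp_pos: [0.4824, 0.0407, 0.1485]
ee_rot: [[-0.711, 0.137, 0.689], [0.099, 0.991, -0.094], [-0.696, 0.001, -0.718]]
wrist_force: [-13.5, -0.8, 7.2]
gripper_width: 1.0
gripper_force: 6.9
time_s: 11.6
tcp_pos: [0.4831, 0.0407, 0.1486]
ee_rot: [[-0.713, 0.136, 0.688], [0.099, 0.991, -0.094], [-0.694, 0.001, -0.72]]
wrist_force: [-24.8, -2.4, 17.4]
gripper_width: 1.002
gripper_force: 12.0
t 11.6 tip in bay [-0.1314 -0.0076  0.0176] F [-24.8  -2.4  17.4] tool z [ 0.688 -0.094 -0.72 ]
```

Force rose to 25 N with the case stopped: it is against the board. Backing straight off and checking.

```bash
python3 -m creep '[[1,2,0,-2,0,0,0],[1,5,0,-5,0,0,0],[1,11,0,-11,0,0,0],[1,18,0,-18,0,0,0],[1,25,0,-25,0,0,0],[1,32,0,-32,0,0,0],[1,32,0,-32,0,0,0]]'; python3 cs.py .676 .018 -.135; python3 - <<'E'
from h import *
a,d=vision.capture("side"); W=cloud("side",d); b,_=vision.capture("top"); where(); print(np.round(r.sense()['joints'],1))
for c in("side","top"):
    _,dd=vision.capture(c); WW=cloud(c,dd)
    for t in ("screw_jar","blue_bottle","spool"):
        for o in vision.cut_out(c,t)[:1]: print(c,t,round(o["conf"],2),np.round(o["uv"]),np.round(np.nanpercentile(WW[o["region"]],[50,98],axis=0),3).tolist())
A=cv2.resize(a[160:290,170:350],(780,563),interpolation=cv2.INTER_CUBIC); cv2.imwrite("pics/s2.png",A[:,:,::-1])
# gap: rear points
P=near(W,[.74,.0135],.17); p=loc(P,BAY); m=(abs(p[:,1])<.12)&(p[:,0]>-.04)&(p[:,0]<.03)
for y in(-.08,-.05,-.02,.01,.04,.07):
    n=m&(abs(p[:,1]-y)<.012); z=P[n,2]; print(y,"base rear edge",np.round(p[n,0][(z>.03)&(z<.046)].min(),4),"lowest z between",np.round(z[(p[n,0]<.004)&(p[n,0]>-.012)].min(),3))
E
```

```text
time_s: 12.18
tcp_pos: [0.4405, 0.0466, 0.1487]
ee_rot: [[-0.711, 0.137, 0.689], [0.1, 0.991, -0.095], [-0.696, 0.001, -0.718]]
wrist_force: [0.6, 1.0, -0.1]
gripper_width: 1.001
gripper_force: 0.0
top [ 0.6762  0.0188 -0.1334] 0.0009 (np.int64(346), np.int64(513), np.int64(454)) in bay [[-0.0635 -0.0032]] 0.002
side [ 0.6784  0.0158 -0.1413] 0.0012 (np.int64(332), np.int64(536), np.int64(451)) in bay [[-0.0609 -0.0059]] -0.006
t 12.3833 tip in bay [-0.1707 -0.0082  0.0188] F [-0.4 -0.6  0.4] tool z [ 0.692 -0.096 -0.716]
[ -16.5   28.5  -49.6 -168.8  -32.6   86.6]
side screw_jar 0.83 [322. 226.] [[0.691, 0.223, 0.126], [0.711, 0.264, 0.14]]
side blue_bottle 0.91 [190. 188.] [[0.609, -0.158, 0.099], [0.62, -0.14, 0.158]]
side spool 0.45 [205. 157.] [[0.462, -0.141, 0.037], [0.478, -0.122, 0.042]]
top screw_jar 0.76 [188. 197.] [[0.64, 0.234, 0.111], [0.703, 0.271, 0.14]]
top blue_bottle 0.73 [302. 179.] [[0.584, -0.142, 0.07], [0.604, -0.071, 0.26]]
top spool 0.57 [247. 175.] [[0.634, 0.033, 0.13], [0.728, 0.113, 0.195]]
-0.08 base rear edge -0.0184 lowest z between 0.034
-0.05 base rear edge -0.0154 lowest z between 0.034
-0.02 base rear edge -0.0165 lowest z between 0.035
0.01 base rear edge -0.016 lowest z between 0.03
0.04 base rear edge -0.0154 lowest z between 0.035
0.07 base rear edge -0.0374 lowest z between 0.031
```

View pics/s2.png

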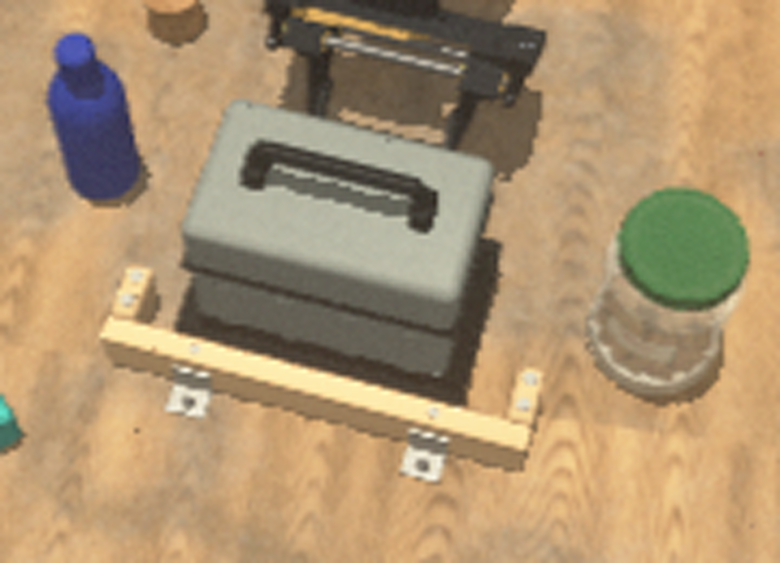

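The side view shows the black base against the board along its whole length (crop 180,330 to 470,405). The gripper is clear behind it, and the bottle, jar and spool are standing where they were. Each camera's own fit puts the case centre 60–62 mm from the board with the yaw matching, so it is flush.

```bash
python3 -c "
from station import r
print(r.finish_job())"
```

```text
the job is handed in; nothing more can be done
None
```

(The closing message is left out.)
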